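# Slide a board carrier home on the preheater rails and clip it down

## Task

With a fingertip, gently push the board carrier along its rails until you feel it drop into its seat over the preheater and it lies flat there. Then push the hold-down clip round until its arm lies square across the carrier's edge, and take the hand away. Nothing is to be picked up, and the other things on the bench stay where they are.

Things in the scene. Friction and masses are not known exactly. Their poses are not given: they have to be found in the camera images.
- rails: Bench preheater (cream box, 44 mm high, steel grille on top) under two parallel aluminium rails, fixed to the bench. Origin on the bench surface midway between the rails; y runs along the rails in the push direction, from the loading end (y=-220 mm) to the far end (y=+200), z up. The gap between the rails is 95 mm wide and open below except for the preheater (y=32 to 148 mm, up to z=50).
- load_end (a point): Middle of the rails' loading end, at ledge height, 70 mm above the bench. Ledges 47.5 to 61.5 mm either side carry the carrier; fences 61.5 to 81.5 mm out guide it with 1.5 mm play a side and rise 12 mm above the ledges, but only 4 mm from the seat's start to the far end. Tie bars under the rails' ends are 10 mm high.
- seat (a point): Centre of the seat's floor, 65 mm above the bench, at y=+90 mm on the rails' middle line; axes as the rails'. The seat is a recess: the ledges lie 5 mm lower over 143 mm (y=18.5 to 161.5 in the rails' frame), with a 5 mm step at its far end that stops the carrier. A seated carrier's origin is here, within 1.5 mm along and across.
- carrier: Dark grey board carrier, loose on the rails, 120 mm wide (x), 140 mm long (y, the push direction), 8 mm thick, 0.25 to 0.5 kg, a green circuit board fixed on top (parts up to 9 mm over the plate). Origin at the centre of its underside. Starts 130 to 210 mm short of the seat, underside at z=70. On the way its front tips down 5 mm and its rear up 5; last, its rear drops and it lies at z=65 mm.
- rear_edge (a point): Middle of the carrier's plain upright rear edge face (8 mm high), 70 mm behind its origin and 4 mm above its underside: the place to push, with the fingertip lowered into the gap between the rails behind it.
- clip_arm (a joint): Angle (rad) of the hold-down clip, positive counter-clockwise from above. At 0 its arm points to the loading end along the fence, below 0 (starts -0.6 to -0.1) outwards, away from the rails; at 1.57 it lies square across the carrier's edge; stop at 1.6. It stays where left; 1 N at the post moves it. A carrier not yet dropped is in its way.
- clip_pivot (a point): Pivot of the clip, on the low fence at the robot's side, x=-71.5, y=+90 mm in the rails' frame, at the underside of the arm, 74.5 mm above the bench. The arm is flat dark steel, 12 mm wide, 4 mm thick, and reaches 36 mm from the pivot, 1.5 mm above the seated carrier's plate (top at 73 mm). Below stands the preheater's panel, out to x=-117 mm, under 40 mm high.
- clip_post (a point): Top centre of the clip's upright round post: 9 mm diameter, 20 mm high above the arm, 30 mm from the pivot; the place to push, from the side; its top is 98.5 mm above the bench.
- reel: Bystander: steel solder reel standing on its flange, 58 mm diameter, 48 mm high; origin at the centre of its underside.
- flux: Bystander: small amber flux bottle, 34 mm diameter, 85 mm high; origin at the centre of its underside.
- tip_cleaner: Bystander: round steel tin of brass wool, 68 mm diameter, 41 mm high; origin at the centre of its underside.
Things that resemble listed ones, but are neither listed nor needed, are in the scene too. Of the things like the carrier, leave any that is white; of the rest the smaller one is meant.

How it is judged:
By the outcome, as a careful person would: the job done as asked, in the order asked, and still so for the second after the job is handed in, with the robot touching nothing.
It also fails if it takes over 50 s, if anything falls off the work surface, if the arm or the gripper's body presses on something with over 40 N, if the wrist force passes 120 N, or if a joint passes its speed limit or range.

## Robot

A 6-joint arm with a two-finger parallel gripper is mounted at the origin on the work surface. World frame = base frame: x ahead of the robot, y to its left, z up, the work surface at z = 0. Lengths are in m, angles in rad, forces in N, time in s.
With the tool pointing down it reaches from about 0.35 to 0.85 m from the base axis. Payload 8.1 kg.
Tool frame: the origin (TCP) lies at the very end of the fingers, on their centre line; the grasp point (between the pads) lies 19 mm behind it (env.grip_depth is the distance from the TCP to the grasp point, in m); z points along the fingers, y is the line along which they close (so a half turn about z gives the same grasp; the last joint's range is limited). The gripper opens to 85 mm and grips with 20 to 120 N. Pads are 22 mm wide; open, the fingers measure 114 mm over their backs; the gripper's body (76 mm by 85 mm) begins 54 mm behind the grasp point. The pads swing forward as they close: fully open they stand 13 mm farther back than shut.
Start: joints at [-1.309, 0.13, 1.488, -0, 1.523, -0.085], TCP at [0.204, -0.564, 0.231] pointing down, gripper open.
Joint ranges: [-2.96, 2.96], [-0.89, 2.26], [0.02, 2.5], [-1.34, 4.48], [0, 2.73], [-2.66, 2.66]. Speed limits (rad/s): [2.39, 2.39, 2.79, 3.14, 3.14, 3.14].

## Interface

Orientations are given as a unit quaternion [w, x, y, z].
In Python, from cell import readout, viewer, job, env gives the robot as it stands. The module is installed in compiled form; this text tells all that it offers.
- The arm moves only by the tool send_rows, never from a script. Its argument "rows" is a list of rows, each an object with "xyz": the shift along the tool's x, y, z normalised to -1 to 1, where 1 is 50 mm, a list of three; "delta_rot": the turn, a rotation vector about the tool's x, y, z normalised to -1 to 1, where 1 is 6 degrees, a list of three. In form: [{"xyz": [tx, ty, tz], "delta_rot": [wx, wy, wz]}, ...]. A call has 1 to 20 rows; each row shifts and turns the commanded pose from where the row before left it, along the tool's axes as they then stand; what a row does not reach is not made up. A row lasts 1/10 s, in which the tool goes at most 50 mm and 8.59 degrees, less where a joint would pass 70% of its speed; a pose out of reach is approached as far as the arm can. A call with a number of a shift or a turn outside -1 to 1 is refused whole. A call with a gripper value outside its range is refused whole. "jaw" is the gripper command: -1 is shut, 1 is fully open, values between are in proportion, set as the call begins (left out, the last holds). The fingers move at their own pace and stop on an object; "force" is the grip in N (left out, the last holds). Time passes only in rows, so rows that do not move let the fingers close. It gives the time, the measured TCP pose, the force, the opening and the grip force at its end, in the units of the state.
- readout.get_obs(): the state, without advancing time (a new reading comes with each control period).
- viewer.read_camera(name): name is "side" or "top" or "wrist"; returns a dict with "frame" (480x640x3 uint8, red, green, blue), "depth" (480x640 float32, m along the optical axis (not along the pixel's ray), 0 where there is no reading), "fx", "fy", "cx", "cy" (pixels), "xyz" and "rotation" of the camera in the world; the wrist camera has in their place "mount" (4x4, takes a point from camera to tool coordinates, whose origin is the TCP and whose axes are the flange's). Camera axes: x right, y down, z forward; pixel columns grow to the right and rows downward; lengths in m; the calibration is good to about 2 mm. A picture is of the moment at which its call begins: read the wrist's pose just before it.
- job.close_job(): hands the job in; it is judged then, once.
The state is a dict: "time_s": time; "joint_pos": joint angles; "joint_velocities": joint speeds; "joint_efforts": joint torques, N m; "position": TCP position; "tool_rot": TCP orientation; "ft_force": force on the tool from outside, world axes, zero at the start; "ft_torque": the same for the moment, N m; "opening": finger opening in m; "finger_force": force on a finger pad.
Only numpy, scipy, OpenCV 4.12 (cv2) and the standard library are available. Lean on these libraries where they do the work, as an engineer would, in place of code of your own. Each camera call takes 0.05 s, during which the arm holds its last target. There are 200 camera calls.

## Working session

There is one attempt and no reset: what is moved stays moved. The work goes in short steps, Python scripts to look and compute and a tool call to move; the robot and the scene stay as the last step left them, time stands still between calls to the robot, and variables do not carry over. Pictures are saved under pics/ and viewed, at most 10 in all, crops included, and the job is handed in when it is done.

Besides the shell and the picture viewer there is one more tool, called after "Request:" as a command line: name --argument value ..., lists and objects as JSON in quotes. send_rows: Moves the arm, as the interface text tells. Scaled input: -1 to 1 covers 50 mm each way for a shift and 6 degrees each way for a turn. Its arguments: {"type":"object","properties":{"rows":{"type":"array"},"jaw":{"type":"number"},"force":{"type":"number"}},"required":["rows"]}

```bash
mkdir -p pics
cat > h.py <<'E'
import numpy as np, cv2
from cell import readout, viewer, job, env
from scipy.spatial.transform import Rotation as R
def rot(q): return R.from_quat([q[1],q[2],q[3],q[0]]).as_matrix()
def cam(n):
    o=readout.get_obs(); c=viewer.read_camera(n)
    if 'mount' in c:
        T=np.eye(4);T[:3,:3]=rot(o['tool_rot']);T[:3,3]=o['position'];T=T@np.array(c['mount'])
        c['P'],c['Rm']=T[:3,3],T[:3,:3]
    else:
        c['P']=np.array(c['xyz']); r=np.array(c['rotation']); c['Rm']=r if r.shape==(3,3) else rot(r)
    return c
def save(c,n): cv2.imwrite(f'pics/{n}.png',cv2.cvtColor(c['frame'],cv2.COLOR_RGB2BGR))
def ray(c,u,v): return c['Rm']@np.array([(u-c['cx'])/c['fx'],(v-c['cy'])/c['fy'],1])
def onz(c,u,v,z):
    d=ray(c,u,v); return c['P']+d*(z-c['P'][2])/d[2]
def pt(c,u,v): return c['P']+ray(c,u,v)*c['depth'][v,u]
def cloud(c):
    v,u=np.mgrid[:480,:640]; d=c['depth']
    return (np.stack([(u-c['cx'])/c['fx'],(v-c['cy'])/c['fy'],np.ones_like(d)],-1)*d[...,None])@c['Rm'].T+c['P']
E
python3 - <<'E'
from h import *
import pickle
C={}
for n in ('top','side'):
    c=cam(n);save(c,n+'0');C[n]=c;print(n,c['P'],c['Rm'].round(2).tolist(),c['fx'])
pickle.dump(C,open('c0.pkl','wb'))
o=readout.get_obs();print(o)
E
```

```text
top [ 0.23920324 -0.12954932  1.23401377] [[-0.03, -0.98, 0.21], [-1.0, 0.02, -0.01], [0.0, -0.21, -0.98]] 573.9761617411198
side [ 0.18779495 -1.14388555  1.21088263] [[0.95, -0.24, 0.19], [-0.31, -0.7, 0.65], [-0.02, -0.68, -0.74]] 580.3413023295011
{'time_s': 0.1, 'joint_pos': array([-1.30939669e+00,  1.31052967e-01,  1.48918809e+00,  4.01658656e-05,
        1.52302871e+00, -8.54007696e-02]), 'joint_velocities': array([-4.32974528e-04, -1.63218131e-03, -2.58134776e-03,  6.88342237e-04,
        7.70430860e-06,  7.60890302e-04]), 'joint_efforts': array([ 1.33379926e-03, -5.70952177e+01, -5.01941335e+01, -4.55119437e-05,
        8.13775318e-03, -1.13313467e-05]), 'position': array([ 0.20383696, -0.56377429,  0.23035914]), 'tool_rot': array([-8.37077524e-04,  9.85003638e-01,  1.72531530e-01, -5.37159484e-05]), 'ft_force': array([ 0.62828867,  0.1653494 , -0.13055598]), 'ft_torque': array([-0.08897223,  0.02941076,  0.01070873]), 'finger_force': 0.0, 'opening': 0.08535152833514761}
```

View pics/top0.png

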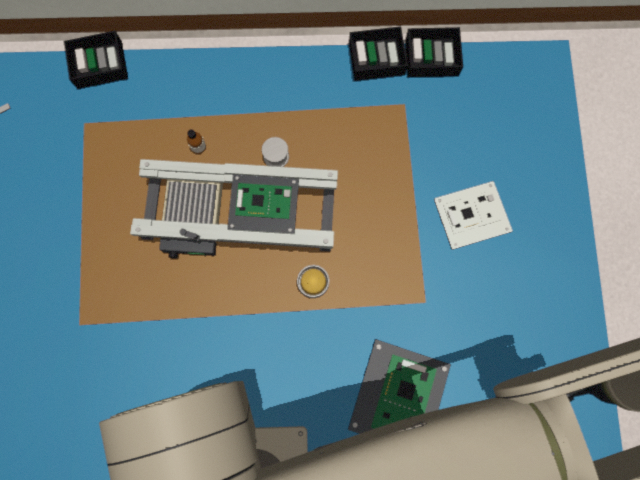

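View pics/side0.png

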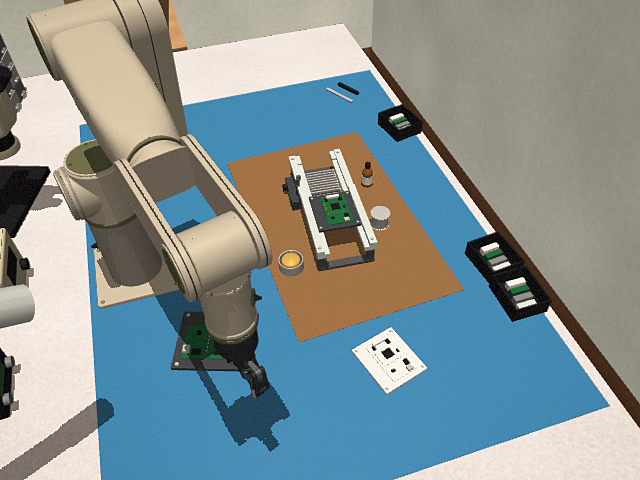

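Run:
```python
from h import *
f=cv2.imread('pics/top0.png')[140:265,125:345]
cv2.imwrite('pics/top0c.png',cv2.resize(f,None,fx=3.6,fy=3.6,interpolation=cv2.INTER_CUBIC))
```

```text
(no output)
```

View pics/top0c.png

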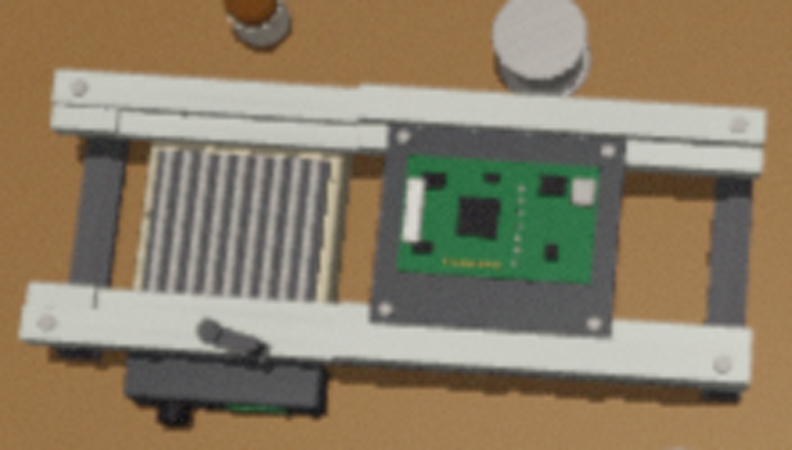

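Run:
```python
from h import *
import pickle
c=pickle.load(open('c0.pkl','rb'))['top']
P=lambda u,v,z:onz(c,125+u/3.6-.36,140+v/3.6-.36,z)
a=P(766,110,.082);b=P(55,70,.074);a2=P(763,143,.082);a3=P(762,174,.070)
print('near',a,'far',b,'len',np.linalg.norm((a-b)[:2]),a2,a3)
ey=(b-a);ey[2]=0;ey/=np.linalg.norm(ey)
yaw=np.arctan2(-ey[0],ey[1]);
ex=np.array([ey[1],-ey[0],0])
for v in (325,358,383): print('lower',v,[round(float((P(749,v,z)-a)@ex),4) for z in (.07,.082)])
O=(a-.0815*ex+.22*ey + b-.0815*ex-.2*ey)/2;O[2]=0
print('O',O,'yaw',yaw)
inr=lambda p:np.array([(p-O)@ex,(p-O)@ey,p[2]]).round(4)
for n,u,v in(('FL',388,124),('RL',626,140),('RR',610,336),('FR',371,320)): print(n,inr(P(u,v,.078)))
print('post',inr(P(209,331,.0985)),'pivot',inr(P(262,348,.0785)))
pc=cloud(c)
for n,u,v in(('seatcarr',275,160),): pass
for z in (.07,.082,.0985):print(inr(pt(c,125+int(209/3.6),140+int(331/3.6))))
print('reel',inr(P(540,35,.048)))
print('lower end corners',inr(P(749,383,.082)),inr(P(20,340,.074)),inr(P(30,283,.074)))
np.savez('rail.npz',O=O,yaw=yaw)
```

```text
near [ 0.63138416 -0.18757555  0.082     ] far [0.66942845 0.23175055 0.074     ] len 0.4210483946396938 [ 0.61122571 -0.18514459  0.082     ] [ 0.59607292 -0.1845001   0.07      ]
lower 325 [-0.1268, -0.1296]
lower 358 [-0.1463, -0.1488]
lower 383 [-0.1609, -0.1633]
O [0.57014324 0.03941062 0.        ] yaw -0.09047950576301175
FL [0.0597 0.0001 0.078 ]
RL [ 0.0591 -0.1399  0.078 ]
RR [-0.0588 -0.1391  0.078 ]
FR [-0.0584 -0.0015  0.078 ]
post [-0.0752  0.0854  0.0985] pivot [-0.0789  0.059   0.0785]
[-0.0703  0.0892  0.0814]
[-0.0703  0.0892  0.0814]
[-0.0703  0.0892  0.0814]
reel [ 0.132  -0.0814  0.048 ]
lower end corners [-0.0818 -0.2201  0.082 ] [-0.0824  0.1993  0.074 ] [-0.0485  0.198   0.074 ]
```

Request:
send_rows --rows '[{"xyz": [0, 0, 0], "delta_rot": [0, 0, -0.984]}, {"xyz": [0, 0, 0], "delta_rot": [0, 0, -0.984]}, {"xyz": [0, 0, 0], "delta_rot": [0, 0, -0.984]}, {"xyz": [0, 0, 0], "delta_rot": [0, 0, -0.984]}, {"xyz": [0, 0, 0], "delta_rot": [0, 0, -0.984]}, {"xyz": [0, 0, 0], "delta_rot": [0, 0, -0.984]}, {"xyz": [0, 0, 0], "delta_rot": [0, 0, -0.984]}, {"xyz": [0, 0, 0], "delta_rot": [0, 0, -0.984]}, {"xyz": [0, 0, 0], "delta_rot": [0, 0, -0.984]}, {"xyz": [0, 0, 0], "delta_rot": [0, 0, -0.984]}, {"xyz": [0, 0, 0], "delta_rot": [0, 0, -0.984]}]' --jaw -1

```text
time_s: 1.2
position: [0.2039, -0.5639, 0.2307]
tool_rot: [-0.0, 0.737, 0.676, 0.0]
ft_force: [-0.3, 0.6, 0.1]
opening: 0.0005
finger_force: 0.0
```

```bash
cat >> h.py <<'E'
try:
    _d=np.load('rail.npz');O=_d['O'];yaw=float(_d['yaw'])
    ey=np.array([-np.sin(yaw),np.cos(yaw),0]);ex=np.array([np.cos(yaw),np.sin(yaw),0])
    inr=lambda p:np.array([(p-O)@ex,(p-O)@ey,p[2]]).round(4)
except Exception: pass
def st(target=None):
    o=readout.get_obs();p=np.array(o['position']);M=rot(o['tool_rot'])
    print('t',o['time_s'],'rail',inr(p),'toolx',inr(O+M[:,0])[:2],'z',M[:,2].round(3),'F',np.array(o['ft_force']).round(2))
    if target is not None:
        w=O+ex*target[0]+ey*target[1]+np.array([0,0,target[2]]);print('units',((w-p)@M/.05).round(3))
E
python3 -c "
from h import *
st((0,-.175,.15))"
```

```text
t 1.2 rail [-0.3102 -0.634   0.2307] toolx [-0.0042  1.    ] z [-0.     0.001 -1.   ] F [-0.33  0.58  0.06]
units [9.152 6.244 1.621]
```

Request:
send_rows --rows '[{"xyz": [0.3, 0.2, 0], "delta_rot": [0, 0, 0]}, {"xyz": [0.654, 0.446, 0], "delta_rot": [0, 0, 0]}, {"xyz": [0.654, 0.446, 0], "delta_rot": [0, 0, 0]}, {"xyz": [0.654, 0.446, 0], "delta_rot": [0, 0, 0]}, {"xyz": [0.654, 0.446, 0], "delta_rot": [0, 0, 0]}, {"xyz": [0.654, 0.446, 0], "delta_rot": [0, 0, 0]}, {"xyz": [0.654, 0.446, 0], "delta_rot": [0, 0, 0]}, {"xyz": [0.654, 0.446, 0], "delta_rot": [0, 0, 0]}, {"xyz": [0.654, 0.446, 0], "delta_rot": [0, 0, 0]}, {"xyz": [0.654, 0.446, 0], "delta_rot": [0, 0, 0]}, {"xyz": [0.654, 0.446, 0.2], "delta_rot": [0, 0, 0]}, {"xyz": [0.654, 0.446, 0.4], "delta_rot": [0, 0, 0]}, {"xyz": [0.654, 0.446, 0.4], "delta_rot": [0, 0, 0]}, {"xyz": [0.654, 0.446, 0.4], "delta_rot": [0, 0, 0]}, {"xyz": [0.35, 0.246, 0.221], "delta_rot": [0, 0, 0]}, {"xyz": [0, 0, 0], "delta_rot": [0, 0, 0]}]'

```text
time_s: 2.8
position: [0.5558, -0.1328, 0.1474]
tool_rot: [-0.002, 0.738, 0.675, -0.001]
ft_force: [-0.9, -0.1, 0.4]
opening: -0.0001
finger_force: 0.0
```

```bash
python3 -c "
from h import *
st((0,-.175,.058))
c=cam('wrist');save(c,'w1')"
```

```text
t 2.8 rail [ 0.0012 -0.1728  0.1474] toolx [-0.0015  1.    ] z [-0.004  0.002 -1.   ] F [-0.89 -0.15  0.39]
units [-0.047 -0.017  1.787]
```

View pics/w1.png

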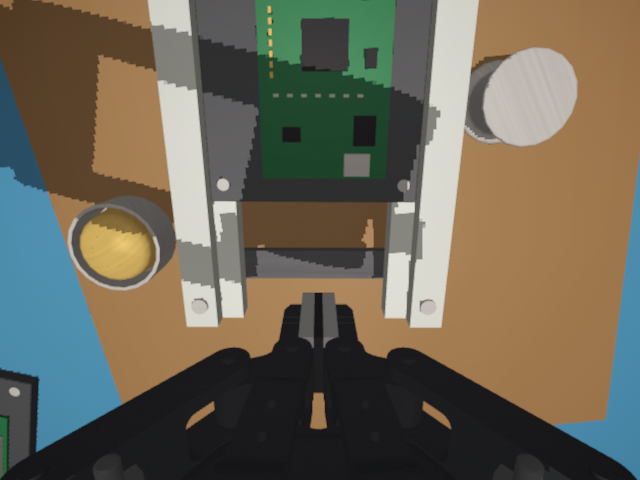

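Request:
send_rows --rows '[{"xyz": [-0.025, -0.01, 0.25], "delta_rot": [0, 0, 0]}, {"xyz": [-0.022, -0.01, 0.5], "delta_rot": [0, 0, 0]}, {"xyz": [0, 0, 0.5], "delta_rot": [0, 0, 0]}, {"xyz": [0, 0, 0.4], "delta_rot": [0, 0, 0]}, {"xyz": [0, 0, 0.13], "delta_rot": [0, 0, 0]}, {"xyz": [0.1, 0, 0], "delta_rot": [0, 0, 0]}, {"xyz": [0.1, 0, 0], "delta_rot": [0, 0, 0]}, {"xyz": [0.06, 0, 0], "delta_rot": [0, 0, 0]}, {"xyz": [0.06, 0, 0], "delta_rot": [0, 0, 0]}, {"xyz": [0.06, 0, 0], "delta_rot": [0, 0, 0]}, {"xyz": [0.06, 0, 0], "delta_rot": [0, 0, 0]}, {"xyz": [0.06, 0, 0], "delta_rot": [0, 0, 0]}, {"xyz": [0.06, 0, 0], "delta_rot": [0, 0, 0]}, {"xyz": [0.06, 0, 0], "delta_rot": [0, 0, 0]}]'

```text
time_s: 4.25
position: [0.5578, -0.108, 0.0612]
tool_rot: [0.0, 0.738, 0.674, -0.0]
ft_force: [-0.8, -1.8, 0.3]
opening: 0.0001
finger_force: 0.8
```

```bash
python3 -c "
from h import *
st((0,.009,.058))"
```

```text
t 4.25 rail [ 0.0011 -0.148   0.0612] toolx [0. 1.] z [-0. -0. -1.] F [-0.79 -1.85  0.3 ]
units [ 3.139 -0.021  0.064]
```

Request:
send_rows --rows '[{"xyz": [0.08, 0, 0], "delta_rot": [0, 0, 0]}, {"xyz": [0.08, 0, 0], "delta_rot": [0, 0, 0]}, {"xyz": [0.08, 0, 0], "delta_rot": [0, 0, 0]}, {"xyz": [0.08, 0, 0], "delta_rot": [0, 0, 0]}, {"xyz": [0.08, 0, 0], "delta_rot": [0, 0, 0]}, {"xyz": [0.08, 0, 0], "delta_rot": [0, 0, 0]}, {"xyz": [0.08, 0, 0], "delta_rot": [0, 0, 0]}, {"xyz": [0.08, 0, 0], "delta_rot": [0, 0, 0]}, {"xyz": [0.08, 0, 0], "delta_rot": [0, 0, 0]}, {"xyz": [0.08, 0, 0], "delta_rot": [0, 0, 0]}, {"xyz": [0.08, 0, 0], "delta_rot": [0, 0, 0]}, {"xyz": [0.08, 0, 0], "delta_rot": [0, 0, 0]}, {"xyz": [0.08, 0, 0], "delta_rot": [0, 0, 0]}, {"xyz": [0.08, 0, 0], "delta_rot": [0, 0, 0]}, {"xyz": [0.08, 0, 0], "delta_rot": [0, 0, 0]}, {"xyz": [0.08, 0, 0], "delta_rot": [0, 0, 0]}, {"xyz": [0.08, 0, 0], "delta_rot": [0, 0, 0]}, {"xyz": [0.08, 0, 0], "delta_rot": [0, 0, 0]}, {"xyz": [0.08, 0, 0], "delta_rot": [0, 0, 0]}, {"xyz": [0.08, 0, 0], "delta_rot": [0, 0, 0]}]'

```text
time_s: 6.25
position: [0.5651, -0.0282, 0.0613]
tool_rot: [0.0, 0.738, 0.674, -0.0]
ft_force: [-0.5, -1.6, 0.2]
opening: -0.0002
finger_force: 0.8
```

```bash
python3 -c "
from h import *
st((0,.009,.058))"
```

```text
t 6.25 rail [ 0.0011 -0.0678  0.0613] toolx [0. 1.] z [ 0. -0. -1.] F [-0.49 -1.56  0.16]
units [ 1.535 -0.022  0.065]
```

Request:
send_rows --rows '[{"xyz": [0.07, 0, 0], "delta_rot": [0, 0, 0]}, {"xyz": [0.07, 0, 0], "delta_rot": [0, 0, 0]}, {"xyz": [0.07, 0, 0], "delta_rot": [0, 0, 0]}, {"xyz": [0.07, 0, 0], "delta_rot": [0, 0, 0]}, {"xyz": [0.07, 0, 0], "delta_rot": [0, 0, 0]}, {"xyz": [0.07, 0, 0], "delta_rot": [0, 0, 0]}, {"xyz": [0.07, 0, 0], "delta_rot": [0, 0, 0]}, {"xyz": [0.07, 0, 0], "delta_rot": [0, 0, 0]}, {"xyz": [0.07, 0, 0], "delta_rot": [0, 0, 0]}, {"xyz": [0.07, 0, 0], "delta_rot": [0, 0, 0]}, {"xyz": [0.07, 0, 0], "delta_rot": [0, 0, 0]}, {"xyz": [0.07, 0, 0], "delta_rot": [0, 0, 0]}, {"xyz": [0.07, 0, 0], "delta_rot": [0, 0, 0]}, {"xyz": [0.07, 0, 0], "delta_rot": [0, 0, 0]}, {"xyz": [0.07, 0, 0], "delta_rot": [0, 0, 0]}, {"xyz": [0.07, 0, 0], "delta_rot": [0, 0, 0]}, {"xyz": [0.07, 0, 0], "delta_rot": [0, 0, 0]}, {"xyz": [0.07, 0, 0], "delta_rot": [0, 0, 0]}]'

```text
time_s: 8.05
position: [0.5705, 0.0347, 0.0609]
tool_rot: [-0.0, 0.738, 0.674, -0.0]
ft_force: [0.8, -1.4, -0.5]
opening: 0.0004
finger_force: 0.7
```

```bash
python3 -c "
from h import *
st((0,.009,.058))"
```

```text
t 8.05 rail [ 0.0008 -0.0046  0.0609] toolx [-1.e-04  1.e+00] z [-0.001  0.    -1.   ] F [ 0.79 -1.38 -0.48]
units [ 0.273 -0.015  0.059]
```

Request:
send_rows --rows '[{"xyz": [0.04, 0, 0], "delta_rot": [0, 0, 0]}, {"xyz": [0.04, 0, 0], "delta_rot": [0, 0, 0]}, {"xyz": [0.04, 0, 0], "delta_rot": [0, 0, 0]}, {"xyz": [0.04, 0, 0], "delta_rot": [0, 0, 0]}, {"xyz": [0.04, 0, 0], "delta_rot": [0, 0, 0]}, {"xyz": [0.04, 0, 0], "delta_rot": [0, 0, 0]}]'

```text
time_s: 8.65
position: [0.5719, 0.0464, 0.0613]
tool_rot: [0.0, 0.738, 0.674, 0.0]
ft_force: [0.6, -0.5, -0.8]
opening: -0.0001
finger_force: 0.5
```

```bash
python3 -c "
from h import *
st((0,.009,.058))
c=cam('wrist');save(c,'w2');p=cloud(c)
import cv2
for v in range(0,300,20): print(v,[tuple((inr(p[v,u])*1000).astype(int)) for u in (230,320)])"
```

```text
t 8.65 rail [0.0011 0.0071 0.0613] toolx [1.e-04 1.e+00] z [ 0.  0. -1.] F [ 0.64 -0.46 -0.75]
units [ 0.039 -0.022  0.065]
0 [(np.int64(-25), np.int64(120), np.int64(76)), (np.int64(1), np.int64(120), np.int64(77))]
20 [(np.int64(-26), np.int64(115), np.int64(76)), (np.int64(1), np.int64(115), np.int64(76))]
40 [(np.int64(-27), np.int64(110), np.int64(75)), (np.int64(1), np.int64(109), np.int64(79))]
60 [(np.int64(-27), np.int64(104), np.int64(77)), (np.int64(1), np.int64(103), np.int64(78))]
80 [(np.int64(-27), np.int64(98), np.int64(77)), (np.int64(1), np.int64(98), np.int64(77))]
100 [(np.int64(-27), np.int64(92), np.int64(77)), (np.int64(1), np.int64(92), np.int64(80))]
120 [(np.int64(-27), np.int64(86), np.int64(78)), (np.int64(1), np.int64(86), np.int64(77))]
140 [(np.int64(-28), np.int64(79), np.int64(78)), (np.int64(1), np.int64(79), np.int64(78))]
160 [(np.int64(-28), np.int64(73), np.int64(79)), (np.int64(1), np.int64(73), np.int64(78))]
180 [(np.int64(-29), np.int64(66), np.int64(78)), (np.int64(1), np.int64(66), np.int64(77))]
200 [(np.int64(-29), np.int64(59), np.int64(78)), (np.int64(1), np.int64(59), np.int64(78))]
220 [(np.int64(-30), np.int64(52), np.int64(79)), (np.int64(1), np.int64(52), np.int64(78))]
240 [(np.int64(-30), np.int64(44), np.int64(78)), (np.int64(1), np.int64(45), np.int64(79))]
260 [(np.int64(-31), np.int64(37), np.int64(78)), (np.int64(1), np.int64(37), np.int64(80))]
280 [(np.int64(-32), np.int64(28), np.int64(77)), (np.int64(1), np.int64(29), np.int64(77))]
```

View pics/w2.png

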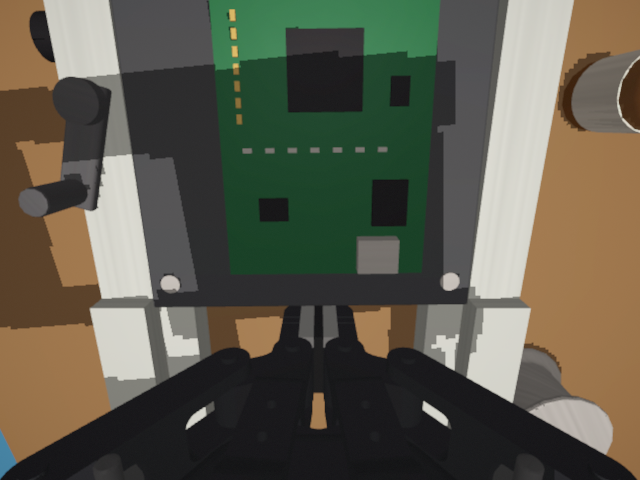

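```bash
python3 -c "
from h import *
c=cam('wrist');p=cloud(c)
for v0 in (20,80,140,200,250,290):
  for u0,u1 in ((150,200),(445,465)):
    q=p[v0-8:v0+8,u0:u1].reshape(-1,3);print(v0,u0,(np.median(q,0)[2]*1000).round(1),inr(np.median(q,0)))
print('rear edge',inr(onz(c,320,304,.073)),inr(onz(c,320,304,.078)))
print('pivot',inr(onz(c,80,98,.080)),'post',inr(onz(c,37,203,.0985)),'tip',inr(onz(c,93,205,.0785)),pt(c,37,203))
"
```

```text
20 150 75.2 [-0.0436  0.1159  0.0752]
20 445 75.2 [0.0432 0.116  0.0752]
80 150 75.9 [-0.0455  0.0987  0.0759]
80 445 75.8 [0.0449 0.0988 0.0758]
140 150 76.6 [-0.0474  0.0801  0.0766]
140 445 76.4 [0.0467 0.0801 0.0764]
200 150 77.2 [-0.0496  0.0597  0.0772]
200 445 77.1 [0.0487 0.0598 0.0771]
250 150 77.9 [-0.0514  0.0414  0.0779]
250 445 77.9 [0.0505 0.0415 0.0779]
290 150 78.6 [-0.053   0.0257  0.0786]
290 445 78.6 [0.0521 0.0259 0.0786]
rear edge [0.0016 0.0169 0.073 ] [0.0016 0.0195 0.078 ]
pivot [-0.0747  0.0928  0.08  ] post [-0.0817  0.0628  0.0985] tip [-0.0778  0.058   0.0785] [0.494457   0.10933275 0.09847221]
```

Request:
send_rows --rows '[{"xyz": [0.02, 0, 0], "delta_rot": [0, 0, 0]}, {"xyz": [0.02, 0, 0], "delta_rot": [0, 0, 0]}, {"xyz": [0.02, 0, 0], "delta_rot": [0, 0, 0]}, {"xyz": [0, 0, 0], "delta_rot": [0, 0, 0]}]'

```text
time_s: 9.15
position: [0.5722, 0.0493, 0.0613]
tool_rot: [0.0, 0.738, 0.674, 0.0]
ft_force: [0.5, -0.6, -0.1]
opening: -0.0001
finger_force: 0.3
```

```bash
cat > chk.py <<'E'
from h import *
st((0,.011,.058))
c=cam('wrist');p=cloud(c)
for y in (.110,.080,.050,.028):
  X=(p-O)@ex;Y=(p-O)@ey
  print(y,[(np.median(p[...,2][(abs(Y-y)<.004)&(abs(X-s)<.004)])*1000).round(1) for s in (-.045,.045)])
E
python3 chk.py
```

```text
t 9.15 rail [0.0011 0.01   0.0613] toolx [-0.  1.] z [ 0.  0. -1.] F [ 0.49 -0.56 -0.08]
units [ 0.019 -0.022  0.066]
0.11 [np.float64(73.8), np.float64(73.8)]
0.08 [np.float64(73.8), np.float64(73.7)]
0.05 [np.float64(73.8), np.float64(73.7)]
0.028 [np.float64(73.8), np.float64(73.8)]
```

Request:
send_rows --rows '[{"xyz": [-0.1, 0, 0], "delta_rot": [0, 0, 0]}, {"xyz": [-0.2, 0, 0], "delta_rot": [0, 0, 0]}, {"xyz": [0, 0, -0.35], "delta_rot": [0, 0, 0]}, {"xyz": [0, 0, -0.6], "delta_rot": [0, 0, 0]}, {"xyz": [0, 0, -0.42], "delta_rot": [0, 0, 0]}, {"xyz": [0.14, -0.26, 0], "delta_rot": [0, 0, 0]}, {"xyz": [0.3, -0.5, 0], "delta_rot": [0, 0, 0]}, {"xyz": [0.3, -0.5, 0], "delta_rot": [0, 0, 0]}, {"xyz": [0.3, -0.5, 0], "delta_rot": [0, 0, 0]}, {"xyz": [0.2, -0.3, 0], "delta_rot": [0, 0, 0]}, {"xyz": [0.14, -0.2, 0], "delta_rot": [0, 0, 0]}, {"xyz": [0, 0, 0], "delta_rot": [0, 0, 0]}]'

```text
time_s: 10.4
position: [0.4639, 0.1135, 0.1298]
tool_rot: [-0.0, 0.738, 0.675, 0.0]
ft_force: [0.2, -0.5, -0.8]
opening: -0.0
finger_force: 0.0
```

```bash
python3 -c "
from h import *
st((-.112,.064,.0865))
c=cam('wrist');save(c,'w3')
c=cam('top');save(c,'top2')
"
```

```text
t 10.4 rail [-0.1125  0.0642  0.1298] toolx [-8.e-04  1.e+00] z [ 0.  0. -1.] F [ 0.19 -0.5  -0.76]
units [-0.004  0.011  0.867]
```

View pics/w3.png

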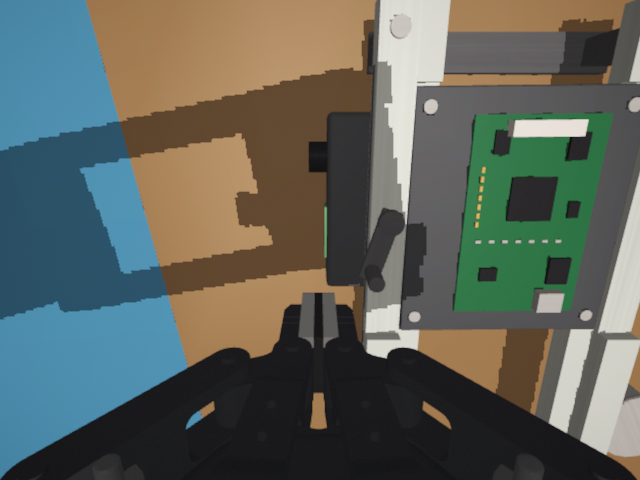

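Request:
send_rows --rows '[{"xyz": [0, 0, 0.25], "delta_rot": [0, 0, 0]}, {"xyz": [0, 0, 0.4], "delta_rot": [0, 0, 0]}, {"xyz": [0, 0, 0.21], "delta_rot": [0, 0, 0]}, {"xyz": [0, 0.06, 0], "delta_rot": [0, 0, 0]}, {"xyz": [0, 0.06, 0], "delta_rot": [0, 0, 0]}, {"xyz": [0, 0.06, 0], "delta_rot": [0, 0, 0]}, {"xyz": [0, 0.06, 0], "delta_rot": [0, 0, 0]}, {"xyz": [0, 0.06, 0], "delta_rot": [0, 0, 0]}, {"xyz": [0, 0.06, 0], "delta_rot": [0, 0, 0]}, {"xyz": [0, 0.06, 0], "delta_rot": [0, 0, 0]}, {"xyz": [0, 0.06, 0], "delta_rot": [0, 0, 0]}, {"xyz": [0, 0.06, 0], "delta_rot": [0, 0, 0]}, {"xyz": [0, 0.06, 0], "delta_rot": [0, 0, 0]}]'

```text
time_s: 11.8
position: [0.4946, 0.1105, 0.0867]
tool_rot: [-0.0, 0.738, 0.674, 0.0]
ft_force: [-0.9, -0.4, 0.4]
opening: -0.0001
finger_force: 0.4
```

```bash
python3 -c "
from h import *
st((-.066,.064,.0865))
c=cam('wrist');save(c,'w4')
"
```

```text
t 11.8 rail [-0.0817  0.064   0.0867] toolx [-0.  1.] z [-0.  0. -1.] F [-0.87 -0.38  0.35]
units [-0.     0.314  0.005]
```

View pics/w4.png

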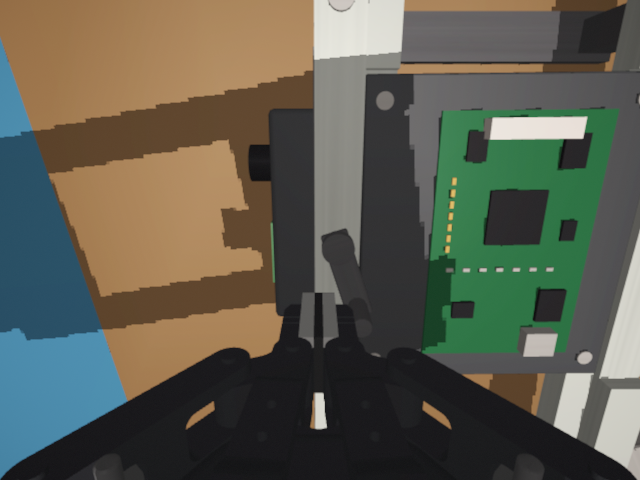

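Request:
send_rows --rows '[{"xyz": [0, 0.06, 0], "delta_rot": [0, 0, 0]}, {"xyz": [0, 0.06, 0], "delta_rot": [0, 0, 0]}, {"xyz": [0, 0.06, 0], "delta_rot": [0, 0, 0]}, {"xyz": [0, 0.06, 0], "delta_rot": [0, 0, 0]}, {"xyz": [0, 0.04, 0], "delta_rot": [0, 0, 0]}, {"xyz": [0, -0.1, 0], "delta_rot": [0, 0, 0]}, {"xyz": [-0.2, -0.1, 0], "delta_rot": [0, 0, 0]}, {"xyz": [-0.3, 0, 0], "delta_rot": [0, 0, 0]}, {"xyz": [0, 0, 0], "delta_rot": [0, 0, 0]}]'

```text
time_s: 12.75
position: [0.4958, 0.0831, 0.0868]
tool_rot: [0.0, 0.739, 0.674, -0.0]
ft_force: [0.5, -0.6, 0.1]
opening: -0.0002
finger_force: 0.0
```

```bash
python3 -c "
from h import *
st((-.045,.039,.0865))
c=cam('wrist');save(c,'w5')
"
```

```text
t 12.75 rail [-0.078   0.0368  0.0868] toolx [0.0013 1.    ] z [ 0.    -0.001 -1.   ] F [ 0.46 -0.6   0.13]
units [0.046 0.66  0.007]
```

View pics/w5.png

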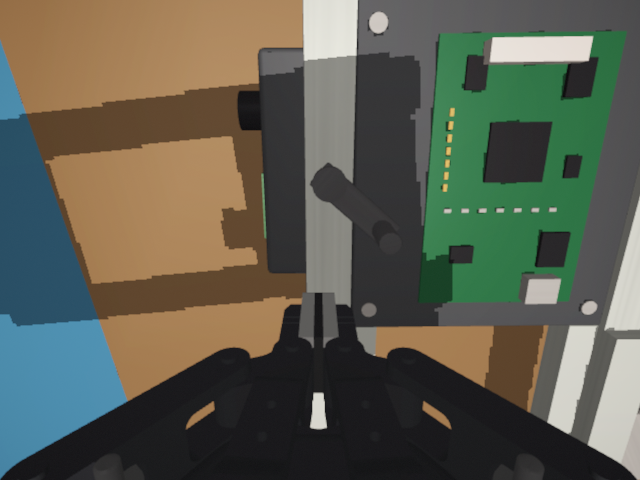

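Request:
send_rows --rows '[{"xyz": [0, 0.2, 0], "delta_rot": [0, 0, 0]}, {"xyz": [0, 0.3, 0], "delta_rot": [0, 0, 0]}, {"xyz": [0, 0.16, 0], "delta_rot": [0, 0, 0]}, {"xyz": [0.15, 0, 0], "delta_rot": [0, 0, 0]}, {"xyz": [0.15, 0, 0], "delta_rot": [0, 0, 0]}, {"xyz": [0.06, 0, 0], "delta_rot": [0, 0, 0]}, {"xyz": [0.06, 0, 0], "delta_rot": [0, 0, 0]}, {"xyz": [0.06, 0, 0], "delta_rot": [0, 0, 0]}, {"xyz": [0.06, 0, 0], "delta_rot": [0, 0, 0]}, {"xyz": [0.06, 0, 0], "delta_rot": [0, 0, 0]}, {"xyz": [0.06, 0, 0], "delta_rot": [0, 0, 0]}, {"xyz": [0.03, 0, 0], "delta_rot": [0, 0, 0]}, {"xyz": [0, 0, 0], "delta_rot": [0, 0, 0]}]'

```text
time_s: 14.1
position: [0.5319, 0.117, 0.0867]
tool_rot: [-0.0, 0.738, 0.675, -0.0]
ft_force: [-0.2, 0.2, 0.2]
opening: -0.0002
finger_force: 0.0
```

```bash
python3 -c "
from h import *
st((-.045,.0745,.0865))
c=cam('wrist');save(c,'w6')
"
```

```text
t 14.1 rail [-0.0451  0.0738  0.0867] toolx [-3.e-04  1.e+00] z [-0.  0. -1.] F [-0.15  0.17  0.18]
units [0.014 0.002 0.004]
```

View pics/w6.png

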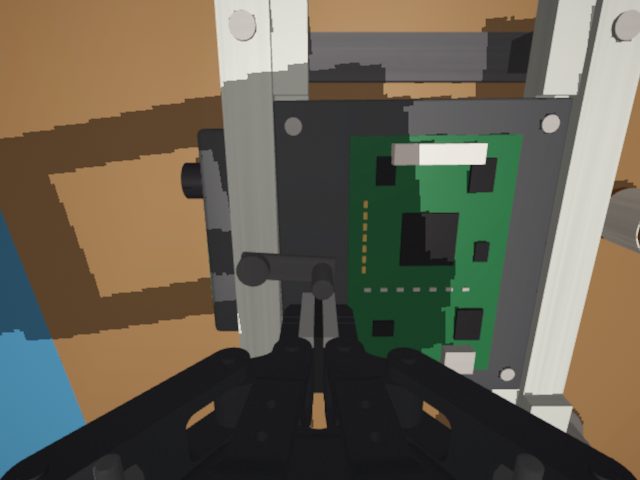

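Request:
send_rows --rows '[{"xyz": [0.015, 0, 0], "delta_rot": [0, 0, 0]}, {"xyz": [0.015, 0, 0], "delta_rot": [0, 0, 0]}, {"xyz": [0, 0, 0], "delta_rot": [0, 0, 0]}]'

```text
time_s: 14.45
position: [0.5321, 0.1181, 0.0867]
tool_rot: [-0.0, 0.738, 0.674, -0.0]
ft_force: [0.5, -0.9, -0.3]
opening: 0.0003
finger_force: 0.2
```

```bash
cat > ck2.py <<'E'
from h import *
st((-.045,.0745,.0865))
c=cam('wrist');p=cloud(c);X=(p-O)@ex;Y=(p-O)@ey;Z=p[...,2]
m=(abs(Z-.0785)<.002)&(X>-.085)&(X<-.032)&(abs(Y-.09)<.012)&(c['frame'].max(-1)<110)
for a,b in((-.066,-.058),(-.058,-.05),(-.05,-.044)):
  k=m&(X>a)&(X<b);print(k.sum(),np.percentile(Y[k],[3,50,97]).round(4) if k.any() else '')
m=(abs(Z-.0985)<.002)&(X>-.06)&(X<-.03)&(Y>.075)&(Y<.105);print('post',m.sum(),X[m].mean(),Y[m].mean())
E
python3 ck2.py
```

```text
t 14.45 rail [-0.045   0.0749  0.0867] toolx [1.e-04 1.e+00] z [-0. -0. -1.] F [ 0.46 -0.91 -0.3 ]
units [-0.008 -0.     0.003]
485 [0.0857 0.0918 0.0971]
474 [0.0856 0.0917 0.0969]
184 [0.0862 0.0941 0.0967]
post 678 -0.044178799316797315 0.08821378991915199
```

Request:
send_rows --rows '[{"xyz": [0.012, 0, 0], "delta_rot": [0, 0, 0]}, {"xyz": [0, 0, 0], "delta_rot": [0, 0, 0]}]'

```text
time_s: 14.7
position: [0.5322, 0.1187, 0.0867]
tool_rot: [-0.0, 0.738, 0.674, -0.0]
ft_force: [0.0, -0.2, -0.1]
opening: -0.0003
finger_force: 0.3
```

```bash
python3 ck2.py
```

```text
t 14.7 rail [-0.0449  0.0755  0.0867] toolx [1.e-04 1.e+00] z [-0. -0. -1.] F [ 0.   -0.24 -0.11]
units [-0.021 -0.002  0.004]
468 [0.0862 0.0921 0.0973]
476 [0.0859 0.092  0.0973]
191 [0.0862 0.0947 0.0973]
post 676 -0.044158590767300034 0.08881490293175054
```

Request:
send_rows --rows '[{"xyz": [0.01, 0, 0], "delta_rot": [0, 0, 0]}, {"xyz": [0, 0, 0], "delta_rot": [0, 0, 0]}, {"xyz": [-0.1, 0, 0], "delta_rot": [0, 0, 0]}, {"xyz": [-0.3, 0, 0], "delta_rot": [0, 0, 0]}, {"xyz": [0, 0, -0.3], "delta_rot": [0, 0, 0]}, {"xyz": [0, 0, -0.6], "delta_rot": [0, 0, 0]}, {"xyz": [0, 0, -0.6], "delta_rot": [0, 0, 0]}, {"xyz": [-0.3, 0, -0.3], "delta_rot": [0, 0, 0]}, {"xyz": [0, 0, 0], "delta_rot": [0, 0, 0]}, {"xyz": [0, 0, 0], "delta_rot": [0, 0, 0]}]'

```text
time_s: 15.75
position: [0.529, 0.0836, 0.1764]
tool_rot: [-0.0, 0.739, 0.674, 0.0]
ft_force: [0.8, -0.7, -1.1]
opening: -0.0001
finger_force: 0.0
```

```bash
python3 chk.py
python3 - <<'E'
from h import *
c=cam('wrist');save(c,'w7')
p=cloud(c);X=(p-O)@ex;Y=(p-O)@ey;Z=p[...,2]
m=(abs(Z-.0785)<.0025)&(X>-.085)&(X<-.032)&(abs(Y-.09)<.012)&(c['frame'].max(-1)<110)
for a,b in((-.08,-.066),(-.066,-.058),(-.058,-.05),(-.05,-.04)):
  k=m&(X>a)&(X<b);print(k.sum(),np.percentile(Y[k],[3,50,97]).round(4) if k.any() else '')
E
```

```text
t 15.75 rail [-0.045   0.0403  0.1764] toolx [0.0014 1.    ] z [ 0.  0. -1.] F [ 0.82 -0.69 -1.08]
units [-0.584  0.901  2.368]
0.11 [np.float64(73.8), np.float64(73.6)]
0.08 [np.float64(73.7), np.float64(73.6)]
0.05 [np.float64(241.2), np.float64(73.7)]
0.028 [np.float64(75.3), np.float64(73.8)]
56 [0.0857 0.0933 0.0973]
229 [0.0858 0.0916 0.0971]
236 [0.0857 0.0915 0.0972]
113 [0.0858 0.0953 0.0973]
```

View pics/w7.png

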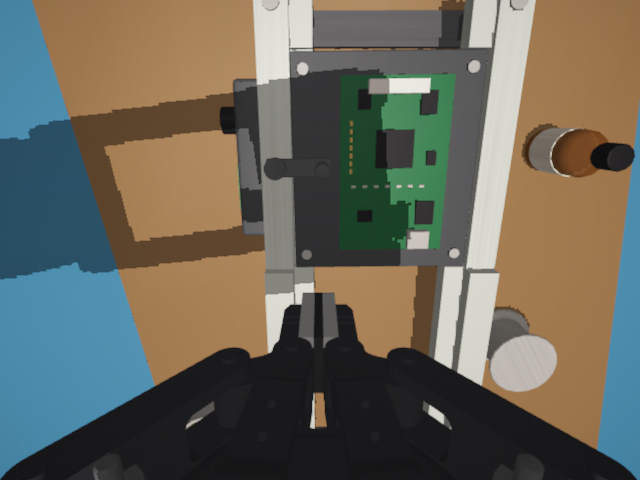

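The carrier lies flat in its seat. The clip arm is square across its edge, running from (275,169) to (330,168), and the hand is clear of everything.

```bash
python3 -c "
from cell import job
print(job.close_job())"
```

```text
the job is handed in; nothing more can be done
None
```

The carrier is seated and flat over the preheater, the hold-down clip lies square across its edge, the hand is clear, and the job was handed in at about 16 s; no verdict came back.

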